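Empty the relay feeder and hold its sprung tailgate

ROBOT

A 6-joint arm with a two-finger parallel gripper is mounted at the origin on the work surface. World frame = base frame: x ahead of the robot, y to its left, z up, the work surface at z = 0. Lengths are in m, angles in rad, forces in N, time in s.
With the tool pointing down it reaches from about 0.375 to 0.9 m from the base axis. Payload 3.1 kg.
Tool frame: the origin (TCP) lies midway between the tips of the shut fingers; the grasp point (between the pads) lies 19 mm behind it; x points along the fingers, z is the direction in which the jaws open and shut, and the axes are right-handed (so a half turn about x gives the same grasp; the last joint's range is limited). The gripper opens to 87 mm and grips with 3 to 60 N. Pads are 19 mm wide; open, the fingers measure 117 mm over their backs; the gripper's body (75 mm by 190 mm) begins 51 mm behind the grasp point.
Start: joints at [1.089, 0.527, 1.433, -0, 1.181, -0.178], TCP at [0.186, 0.597, 0.223] pointing down, gripper open.
Joint ranges: [-3.08, 3.08], [-0.75, 2.2], [0.22, 2.44], [-1.43, 4.57], [0, 2.65], [-2.85, 2.85]. Speed limits (rad/s): [2.79, 2.79, 3.14, 3.14, 3.14, 3.14].

INTERFACE

Orientations are given as a unit quaternion [x, y, z, w].
In Python, from rig import readout, imaging, robot gives the robot as it stands. The module is installed in compiled form; this text tells all that it offers.
- The arm moves only by the tool play_rows, never from a script. Its argument "rows" is text: rows parted by semicolons, each of 7 numbers parted by spaces: the turn, a rotation vector about the tool's x, y, z in rad, then the shift along the tool's x, y, z in mm, then the closure, from 0 (fully open) to 1 (shut). In form: ax ay az tx ty tz gripper; .... A call has 1 to 8 rows; each row shifts and turns the commanded pose from where the row before left it, along the tool's axes as they then stand; what a row does not reach is not made up. A row lasts 1/12 s, in which the tool goes at most 41.7 mm and 7.16 degrees, less where a joint would pass 70% of its speed; a pose out of reach is approached as far as the arm can. A call with a gripper value outside its range is refused whole. The fingers move at their own pace and stop on an object; "squeeze" is the grip in N (left out, the last holds). Time passes only in rows, so rows that do not move let the fingers close. It gives the time, the measured TCP pose, the force and the opening at its end, in the units of the state.
- readout.get_obs(): the state, without advancing time (a new reading comes with each control period).
- imaging.camera(name): name is "scene" or "top"; returns the picture (480x640x3 uint8, blue, green, red); there is no depth.
- imaging.camera_info(name): a dict with "K" (3x3 intrinsics, pixels), "k1" (the pictures are not rectified: a ray, as slopes to the right and down, at radius r is drawn at 1 + k1 r^2 times it, then the intrinsics apply), "world_to_cam" (4x4, takes a point from world to camera coordinates). Camera axes: x right, y down, z forward; pixel columns grow to the right and rows downward; lengths in m; the calibration is good to about 2 mm. A picture is of the moment at which its call begins. camera_info takes no time and is no camera call.
- robot.hand_in(): hands the job in, once; it reports no verdict.
The state is a dict: "time": time; "q": joint angles; "joint_velocities": joint speeds; "joint_torque": joint torques, N m; "position": TCP position; "tool_rot": TCP orientation; "ft_force": force on the tool from outside, world axes, zero at the start; "moment": the same for the moment, N m; "grip_width": finger opening in m.
Only numpy, scipy, OpenCV 4.12 (cv2) and the standard library are available. Lean on these libraries where they do the work, as an engineer would, in place of code of your own. Each camera call takes 0.05 s, during which the arm holds its last target. There are 200 camera calls.

TASK

Set the blue tray flat on the bench under the lip of the relay feeder's chute and let go of it; then lift the feeder's tailgate by its orange pull bar clearly past its balance point (60 degrees up from shut) so that all three relays slide out into the tray, and ease it back and hold it just below that point, between about 45 and 58 degrees, where it would drop shut if let go. Finish while still holding the tailgate there, with the relays in the tray and the tray still under the lip, and leave the other things on the bench alone.

Things in the scene. Friction and masses are not known exactly. Their poses are not given: they have to be found in the camera images.
- feeder: Fixed relay feeder: a steel chute (50 mm wide inside) sloping 30 degrees down to its front (its own -x), blue side plates. Origin on the bench straight below the tailgate hinge; x points uphill to its back, y along the hinge, z up. Turned up to 15 degrees. The bench under the lip is free: nothing stands on it ahead of the feeder's x = +40 mm. The back end is 235 mm high.
- chute_lip (a point): Front lower edge of the chute, middle of its top face: 12 mm ahead of the feeder's origin (at its x = -12 mm), 75 mm above the bench (underside 70 mm).
- gate_hinge (a point): Middle of the tailgate's hinge line, 140 mm straight above the feeder's origin; the hinge runs along the feeder's y.
- pull_bar (a point): Middle of the orange pull bar: round, 14 mm thick, along the feeder's y, 92 mm free between two arms, a steel weight (32 mm across) outside each arm (70 mm from the middle to the ends). At angle q it is 95 cos q mm ahead of the hinge line (feeder's -x) and 140 + 95 sin q mm above the bench. Pinch it from above, a finger before and one behind it; it turns in the fingers.
- tailgate (a joint): Tailgate angle, rad: 0 shut (yellow flap closes the chute, arms level), grows as the bar is lifted, stop at 1.45. Springs and weights balance at 1.047 (60 degrees): below it falls shut, above it rises to the stop. Force at the bar at most 1.5 N, nothing at balance. Relays pass under the flap from about 0.4 rad and take about a second to slide out.
- tray_in (a point): Centre of the blue tray's inner floor, 4 mm above its underside; the handle points to the tray's -x. Outside 120 (x) by 110 (y) by 45 mm high, walls 4 mm, 0.16 kg. A good place: this point 50 mm ahead of the feeder's origin (its x = -50 mm, y = 0), turned like the feeder, handle to the front; the far wall is then just under the lip.
- tray_handle (a point): Centre of the grip on the tray's handle, 125 mm from the tray's centre along its -x, 35 mm above its underside. A bar 14 mm wide (y), 20 mm high (25 to 45 mm up), reaching from 60 to 155 mm from the centre. Pinch it across its width from above. The pull bar hangs 124 mm above the tray's place: bring the tray in low, from the side or front.
- relay0_center (a point): Centre of an orange relay, a smooth block 26 x 22 x 20 mm, 22 g; at the start it lies in the chute behind the flap.
- relay1_center (a point): Centre of an orange relay, a smooth block 26 x 22 x 20 mm, 22 g; at the start it lies in the chute behind the flap.
- relay2_center (a point): Centre of an orange relay, a smooth block 26 x 22 x 20 mm, 22 g; at the start it lies in the chute behind the flap.
- pcb: Bystander: green circuit board with components, 130 x 100 x 6 mm (parts up to 18 mm), lying flat; origin at its underside. Leave it in place.
- spool: Bystander: white solder spool, 56 mm across, 40 mm high, standing; origin at its underside. Leave it in place.
- sample_dish: Bystander: small clear dish, 76 mm across, 28 mm high; origin at its underside. Leave it in place.
- screwdriver: Bystander: red-handled screwdriver lying on the bench; origin at its underside. Leave it in place.
- tweezers: Bystander: dark tweezers lying flat, 130 x 15 x 4 mm; origin at its underside. Leave it in place.
Not all that is in view belongs to the job. Leave any red or yellow look-alike of the part that bears tray_in alone.

How it is judged:
On the way, in this order (a step that is already met when the one before it is completed fails the run):
1. the tray stands flat on the bench under the chute's lip, let go, the tailgate still shut (x of tray_in in the frame of feeder between -0.085 and -0.02 m and y of tray_in in the frame of feeder between -0.03 and 0.03 m and height (world z) of tray_in below 0.012 m and angle between tray_in's own z axis and vertical below 0.1 rad and contact force between the fingers and tray below 0.1 N and linear speed of tray below 0.02 m/s and value of joint tailgate below 0.1 rad), for 0.2 s.
2. the tailgate is raised past its balance point (over 1.09 rad) (value of joint tailgate above 1.09 rad), for 0.1 s.
At the end, for the whole second after the job is handed in: The robot alone holds the tailgate still between 0.77 and 1.02 rad (44 to 58.5 degrees), all three relays lie at rest inside the tray, and the tray stands untouched, flat on the bench under the lip (its centre 20 to 85 mm ahead of the feeder's origin and within 30 mm of its middle line) (value of joint tailgate between 0.77 and 1.02 rad and velocity of joint tailgate between -0.1 and 0.1 rad/s and contact force between any of the fingers, the arm and tailgate above 0.1 N and contact force between tailgate and tray below 0.05 N and contact force between tailgate and relay0 below 0.05 N and contact force between tailgate and relay1 below 0.05 N and contact force between tailgate and relay2 below 0.05 N and x of tray_in in the frame of feeder between -0.085 and -0.02 m and y of tray_in in the frame of feeder between -0.03 and 0.03 m and height (world z) of tray_in below 0.012 m and angle between tray_in's own z axis and vertical below 0.1 rad and contact force between the fingers and tray below 0.1 N and x of relay0_center in the frame of tray_in between -0.056 and 0.056 m and y of relay0_center in the frame of tray_in between -0.051 and 0.051 m and z of each of relay0_center, relay1_center, relay2_center in the frame of tray_in below 0.038 m and x of relay1_center in the frame of tray_in between -0.056 and 0.056 m and y of relay1_center in the frame of tray_in between -0.051 and 0.051 m and x of relay2_center in the frame of tray_in between -0.056 and 0.056 m and y of relay2_center in the frame of tray_in between -0.051 and 0.051 m and linear speed of tray below 0.02 m/s and linear speed of each of relay0, relay1, relay2 below 0.03 m/s); the arm keeps its last pose, push and grip.
It fails at once if the pcb is pushed more than 25 mm from its place (distance of pcb from where it was at the start of the episode above 0.025 m).
It fails at once if the spool is pushed more than 25 mm from its place (distance of spool from where it was at the start of the episode above 0.025 m).
It fails at once if the sample dish is pushed more than 25 mm from its place (distance of sample_dish from where it was at the start of the episode above 0.025 m).
It fails at once if the screwdriver is pushed more than 25 mm from its place (distance of screwdriver from where it was at the start of the episode above 0.025 m).
It fails at once if the tweezers is pushed more than 25 mm from its place (distance of tweezers from where it was at the start of the episode above 0.025 m).
It also fails if it takes over 64 s, if anything falls off the work surface, if the arm or the gripper's body presses on something with over 40 N, if the wrist force passes 120 N, or if a joint passes its speed limit or range.

## Working session

There is one attempt and no reset: what is moved stays moved. The work goes in short steps, Python scripts to look and compute and a tool call to move; the robot and the scene stay as the last step left them, time stands still between calls to the robot, and variables do not carry over. Pictures are saved under pics/ and viewed, about 8 in all and at most 12, crops included, and the job is handed in when it is done.

Besides the shell and the picture viewer there is one more tool, called as a command line: name --argument value ..., lists and objects as JSON in quotes. play_rows: Moves the arm, as the interface text tells. Its arguments: {"type":"object","properties":{"rows":{"type":"string"},"squeeze":{"type":"number"}},"required":["rows"]}

```bash
mkdir -p pics
cat > h.py <<'E'
import numpy as np,cv2
from scipy.spatial.transform import Rotation as R
from rig import readout,imaging,robot
def info(n):
    i=imaging.camera_info(n);return np.array(i["K"]),i["k1"],np.array(i["world_to_cam"])
def proj(n,P):
    K,k,T=info(n);P=np.atleast_2d(P);c=P@T[:3,:3].T+T[:3,3];s=c[:,:2]/c[:,2:]
    s=s*(1+k*(s**2).sum(1,keepdims=True));return s@K[:2,:2].T+K[:2,2]
def ray(n,uv):
    K,k,T=info(n);u=np.linalg.solve(K[:2,:2],np.array(uv,float)-K[:2,2]);s=u.copy()
    for _ in range(20): s=u/(1+k*(s@s))
    d=T[:3,:3].T@np.append(s,1);return -T[:3,:3].T@T[:3,3],d
def atz(n,uv,z):
    o,d=ray(n,uv);return o+d*(z-o[2])/d[2]
def st():
    o=readout.get_obs();r=R.from_quat(o["tool_rot"]).as_matrix()
    print("t",o["time"],"p",np.round(o["position"],4),"f",np.round(o["ft_force"],2),"w",round(float(o["grip_width"]),4));print(r.round(4));return o,r
E
python3 - <<'E'
from h import *
st()
for n in("scene","top"):
    cv2.imwrite(f"pics/{n}0.png",imaging.camera(n));K,k,T=info(n);print(n,K[0,0],k,(-T[:3,:3].T@T[:3,3]).round(3),T[2,:3].round(2))
E
```

```text
t 0.0 p [0.186  0.5959 0.2216] f [ 0.62 -0.65  0.5 ] w 0.0873
[[-1.000e-03 -9.545e-01  2.982e-01]
 [-1.900e-03  2.982e-01  9.545e-01]
 [-1.000e+00  4.000e-04 -2.100e-03]]
scene 490.2542532242699 -0.0320314185586395 [ 1.367 -0.088  0.715] [-0.82  0.08 -0.56]
top 457.5294586190784 -0.00875059581933779 [ 0.383 -0.034  1.109] [ 0.09  0.01 -1.  ]
```

View pics/scene0.png

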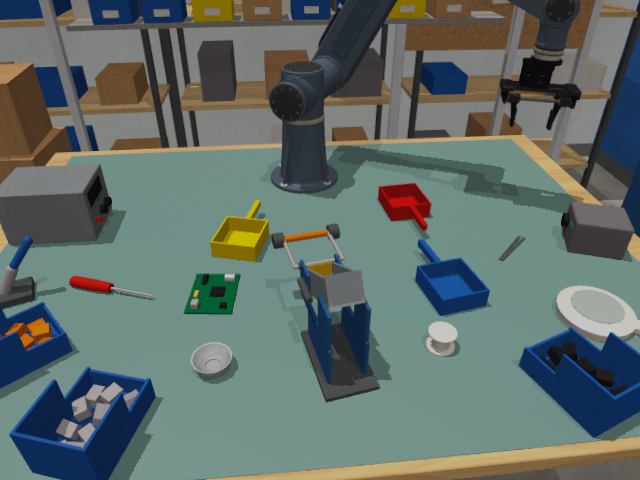

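View pics/top0.png

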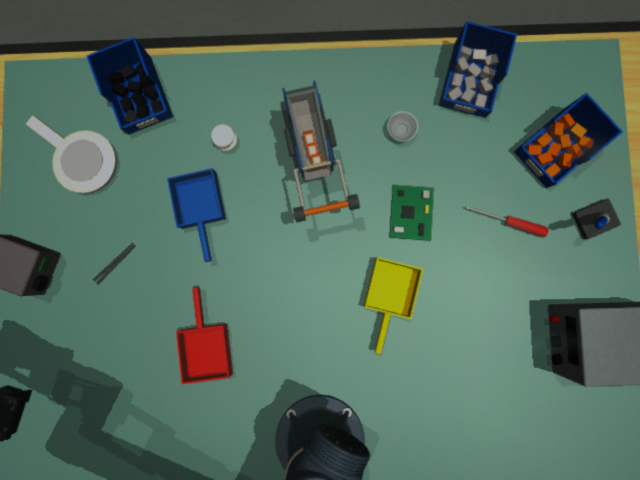

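The scene shows the feeder in the middle, with the orange bar at top (326,209). Tray candidates in the top view are blue with handle (196,200), red (204,352), yellow (393,288), and blue bins (130,85), (478,70) and (567,140). By the description it is the handled blue one at (196,200). I'll check it in one close crop.

Run:
```python
from h import *
im=imaging.camera("top");c=im[70:270,160:370]
big=cv2.resize(c,None,fx=3.8,fy=3,interpolation=cv2.INTER_CUBIC)
big=cv2.resize(c,None,fx=3,fy=3,interpolation=cv2.INTER_CUBIC)
for k in range(0,210,20): cv2.putText(big,str(160+k),(k*3,10),0,.35,(255,255,255));cv2.line(big,(k*3,12),(k*3,18),(255,255,255))
for k in range(0,200,20): cv2.putText(big,str(70+k),(0,k*3+4),0,.35,(255,255,255))
cv2.imwrite("pics/crop1.png",big)
hsv=cv2.cvtColor(im,cv2.COLOR_BGR2HSV)
m=cv2.inRange(hsv,(100,120,40),(125,255,255));n,l,s,ce=cv2.connectedComponentsWithStats(m)
i=l[200,196];print(s[i],ce[i])
ys,xs=np.where(l==i)
# body vs handle
mm=(l==i).astype(np.uint8);body=cv2.morphologyEx(mm,cv2.MORPH_OPEN,np.ones((15,15)))
bx=cv2.minAreaRect(np.argwhere(body)[:,::-1].astype(np.float32));print("body",bx,cv2.boxPoints(bx))
hd=mm&~cv2.dilate(body,np.ones((5,5)));p=np.argwhere(hd)[:,::-1]
hb=cv2.minAreaRect(p.astype(np.float32));print("handle",hb,len(p))
o=cv2.inRange(hsv,(5,150,120),(18,255,255));n,l,s,ce=cv2.connectedComponentsWithStats(o)
for i in range(1,n):
  if s[i,4]>15 and 270<ce[i][0]<370: print("orange",s[i],ce[i])
```

```text
[ 167  168   58   94 2850] [196.29578947 202.03754386]
body ((195.75494384765625, 198.71334838867188), (54.35606384277344, 49.5847053527832), 79.2156982421875) [[166.31511 176.65427]
 [215.0241  167.37637]
 [225.19478 220.77243]
 [176.4858  230.05032]]
handle ((188.54629516601562, 214.2862091064453), (43.88745880126953, 93.06031799316406), 0.6295986175537109) 237
orange [304 131  18  32 155] [311.97419355 146.45806452]
orange [305 201  43  14 245] [326.39183673 207.56326531]
```

View pics/crop1.png

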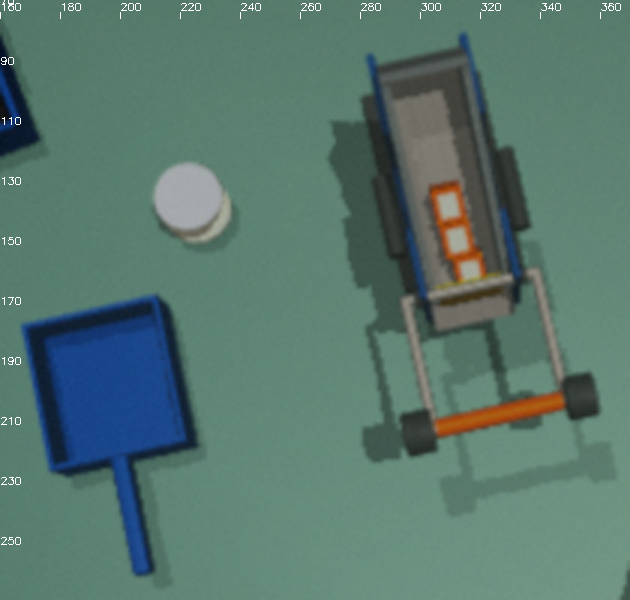

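The crop confirms the blue tray (rim corners about (168,178), (212,169), (225,218), (177,227)), handle from (200,223) to (208,260), and the feeder with its orange bar from (305,213) to (348,203) and lip near (318,177).

Run:
```python
from h import *
g=lambda u,v:(160+u/3,70+v/3)
# tray rim corners
cs=np.array([atz("top",g(*c),.045)[:2] for c in((24,326),(156,296),(196,442),(53,472))])
print("tray corners",cs.round(4),[np.linalg.norm(cs[i]-cs[i-1]).round(4) for i in range(4)],cs.mean(0).round(4))
h0=atz("top",g(121,458),.045);h1=atz("top",g(142,572),.045);d=h0-h1;print("handle",h0.round(4),h1.round(4),"len",np.linalg.norm(d).round(4),"yaw",np.degrees(np.arctan2(d[1],d[0])))
f=cs[[0,1]].mean(0)-cs[[2,3]].mean(0);print("body yaw",np.degrees(np.arctan2(f[1],f[0])))
a=atz("top",g(436,428),.142);b=atz("top",g(566,399),.142);e=a-b
print("bar",a.round(4),b.round(4),np.linalg.norm(e).round(4),((a+b)/2).round(4),"yaw",np.degrees(np.arctan2(-e[0],e[1])))
l0=atz("top",g(438,332),.075);l1=atz("top",g(512,314),.075);e=l0-l1
print("lip",((l0+l1)/2).round(4),np.linalg.norm(e).round(4),"yaw",np.degrees(np.arctan2(-e[0],e[1])))
# scene check of the centroid of orange bar and tray
print(proj("scene",[a,b,np.append(cs.mean(0),.004),h1,(l0+l1)/2]).round(1))
im=imaging.camera("scene");hsv=cv2.cvtColor(im,cv2.COLOR_BGR2HSV)
o=cv2.inRange(hsv,(5,150,120),(18,255,255));n,l,s,ce=cv2.connectedComponentsWithStats(o)
for i in range(1,n):
  if s[i,4]>30 and 240<ce[i][0]<370: print("orange scene",s[i],ce[i])
# other things
for nm,uv,z in(("spool",(222,135),.04),("dish",(402,127),.02),("pcb",(412,213),.01),("tw1",(133,245),0),("tw2",(96,282),0),("yel",(393,288),.03)):print(nm,atz("top",uv,z).round(3))
```

```text
tray corners [[0.6222 0.3411]
 [0.6429 0.236 ]
 [0.5254 0.2054]
 [0.5052 0.3182]] [np.float64(0.1192), np.float64(0.1072), np.float64(0.1213), np.float64(0.1146)] [0.5739 0.2752]
handle [0.5146 0.2646 0.045 ] [0.4249 0.2487 0.045 ] len 0.0912 yaw 10.024302812701997
body yaw 12.858479188880663
bar [0.5172 0.0123 0.142 ] [ 0.5351 -0.0807  0.142 ] 0.0947 [ 0.5262 -0.0342  0.142 ] yaw 10.905027806999012
lip [ 0.6065 -0.0164  0.075 ] 0.0583 yaw 12.035282723127677
[[326.6 231.5]
 [282.5 238.7]
 [446.8 291.3]
 [419.4 238.6]
 [317.  284.2]]
orange scene [284 229  44  12 224] [305.81696429 235.08035714]
spool [0.726 0.213 0.04 ]
dish [ 0.737 -0.223  0.02 ]
pcb [ 0.527 -0.239  0.01 ]
tw1 [0.47  0.443 0.   ]
tw2 [0.383 0.534 0.   ]
yel [ 0.349 -0.183  0.03 ]
```

play_rows --rows "-0.123 0 0 0 0 0 0;-0.123 0 0 0 0 0 0;-0.123 0 0 0 0 0 0;-0.123 0 0 0 0 0 0;0 0 0 8 -16 -32 0;0 0 0 8 -16 -32 0;0 0 0 8 -16 -32 0;0 0 0 8 -16 -32 0" --squeeze 25

```text
time: 0.87
position: [0.2736, 0.4817, 0.1901]
tool_rot: [0.545, -0.45, -0.545, -0.45]
ft_force: [-0.0, 0.4, 0.4]
grip_width: 0.0871
```

play_rows --rows "0 0 0 8 -16 -32 0;0 0 0 8 -16 -32 0;0 0 0 8 -16 -32 0;0 0 0 8 -16 -32 0;0 0 0 8 -16 -32 0;0 0 0 8 -16 -32 0;0 0 0 8 -16 -32 0;0 0 0 0 0 0 0"

```text
time: 1.53
position: [0.4293, 0.2796, 0.1334]
tool_rot: [0.544, -0.452, -0.543, -0.452]
ft_force: [0.1, -0.1, 0.6]
grip_width: 0.087
```

```bash
cat >> h.py <<'E'
def to(p,yaw=None):
    o,r=st();print("shift mm",(r.T@(np.array(p)-o["position"])*1000).round(1))
    a=np.degrees(np.arctan2(r[1,2],r[0,2]))-90;print("tool yaw",a.round(2), "ax" ,None if yaw is None else -np.radians(yaw-a).round(3))
E
python3 - <<'E'
from h import *
to([.4525,.253,.10],10.8)
im=imaging.camera("top");c=im[160:300,140:280];cv2.imwrite("pics/c2.png",cv2.resize(c,None,fx=4,fy=4,interpolation=cv2.INTER_CUBIC))
E
```

```text
t 1.5333 p [0.4293 0.2796 0.1334] f [ 0.13 -0.08  0.6 ] w 0.087
[[ 1.100e-03 -9.832e-01 -1.825e-01]
 [-1.700e-03 -1.825e-01  9.832e-01]
 [-1.000e+00 -8.000e-04 -1.900e-03]]
shift mm [ 33.5 -17.9 -30.4]
tool yaw 10.52 ax -0.005
```

View pics/c2.png

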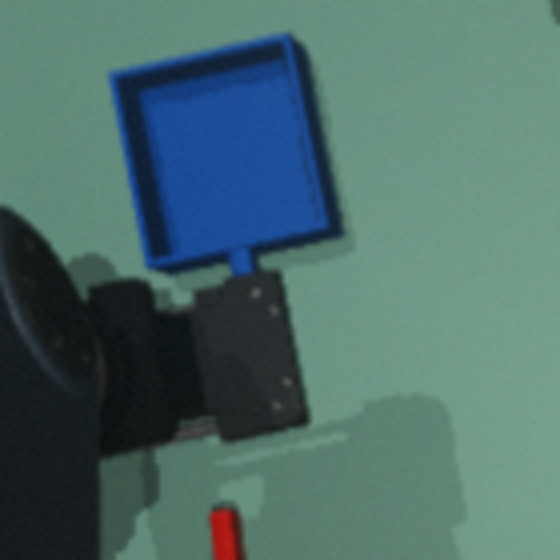

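The crop shows the open gripper over the handle (handle root at crop (242,262)), aligned with the tray. I'll go over the grip point and descend.

play_rows --rows "0 0 0 10 -9 -15 0;0 0 0 10 -9 -15 0;0 0 0 20 0 0 0;0 0 0 20 0 0 0;0 0 0 20 0 0 0;0 0 0 20 0 0 0;0 0 0 15 0 0 0;0 0 0 0 0 0 0"

```text
time: 2.25
position: [0.4463, 0.2583, 0.0173]
tool_rot: [-0.544, 0.452, 0.546, 0.449]
ft_force: [-1.2, 0.0, -0.4]
grip_width: 0.087
```

play_rows --rows "0 0 0 2 0 0 0.6;0 0 0 0 0 0 1;0 0 0 0 0 0 1;0 0 0 0 0 0 1;0 0 0 0 0 0 1;0 0 0 0 0 0 1;0 0 0 0 0 0 1;0 0 0 0 0 0 1"

```text
time: 2.92
position: [0.4489, 0.2579, 0.0178]
tool_rot: [0.545, -0.45, -0.545, -0.451]
ft_force: [-0.0, -0.3, 0.3]
grip_width: 0.0411
```

Run:
```python
from h import *
to([.4477,-.05,.03],11.3)
```

```text
t 2.9167 p [0.4489 0.2579 0.0178] f [-0.03 -0.31  0.31] w 0.0411
[[ 4.000e-04 -9.822e-01 -1.879e-01]
 [ 2.000e-04 -1.879e-01  9.822e-01]
 [-1.000e+00 -5.000e-04  1.000e-04]]
shift mm [ -12.2   59.  -302.1]
tool yaw 10.83 ax -0.008
```

play_rows --rows "0 0 0 0 0 0 1;0 0 0 0 0 0 1;0 0 0 0 0 0 1;0 0 0 0 0 0 1;0 0 0 0 0 0 1;0 0 0 0 0 0 1;0 0 0 0 0 0 1;0 0 0 0 0 0 1"

```text
time: 3.58
position: [0.4487, 0.2578, 0.0175]
tool_rot: [-0.545, 0.451, 0.545, 0.45]
ft_force: [0.1, -1.5, -0.9]
grip_width: 0.0137
```

play_rows --rows "0 0 0 -3 0 0 1;0 0 0 -3 0 0 1;0 0 0 -3 0 0 1;0 0 0 -3 0 0 1;0 0 0 0 0 0 1;0 0 0 0 0 0 1"

```text
time: 4.08
position: [0.4488, 0.2579, 0.0298]
tool_rot: [0.545, -0.45, -0.545, -0.451]
ft_force: [-0.1, 0.4, -1.5]
grip_width: 0.0138
```

Run:
```python
from h import *
to([.4477,-.05,.03],11.3)
im=imaging.camera("scene");c=im[210:330,340:500];cv2.imwrite("pics/c3.png",cv2.resize(c,None,fx=4,fy=4,interpolation=cv2.INTER_CUBIC))
```

```text
t 4.0833 p [0.4488 0.2579 0.0298] f [-0.08  0.42 -1.47] w 0.0138
[[ 4.000e-04 -9.821e-01 -1.882e-01]
 [ 1.000e-04 -1.882e-01  9.821e-01]
 [-1.000e+00 -4.000e-04  1.000e-04]]
shift mm [-2.000e-01  5.900e+01 -3.022e+02]
tool yaw 10.85 ax -0.008
```

View pics/c3.png

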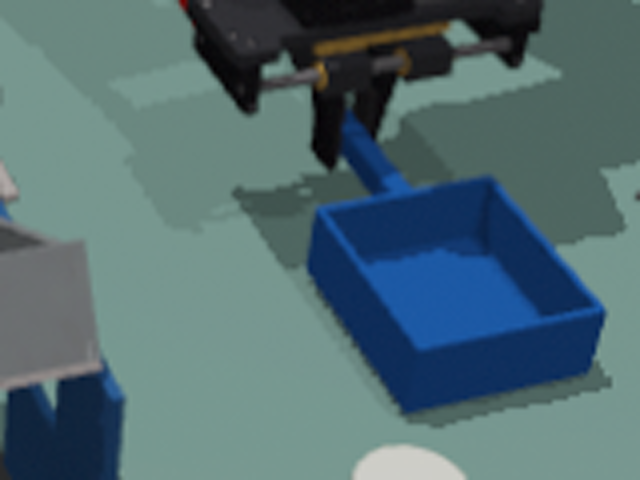

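The picture shows the tray held by its handle, level and clear of the bench. I'll bring it back a little and then sideways, low, under the lip.

play_rows --rows "0 0 0 0 0 -10 1;0 0 0 0 0 -20 1;0 0 0 12 12 -20 1;0 0 0 -12 12 -20 1;0 0 0 0 12 -20 1;0 0 0 0 12 -20 1;0 0 0 0 11 -20 1;0 0 0 0 0 -20 1"

```text
time: 4.8
position: [0.4152, 0.0981, 0.0295]
tool_rot: [-0.544, 0.452, 0.547, 0.449]
ft_force: [-0.7, 0.0, -2.1]
grip_width: 0.014
```

Run:
```python
from h import *
to([.4477,-.05,.03],11.3)
```

```text
t 4.8 p [0.4152 0.0981 0.0295] f [-0.73  0.02 -2.05] w 0.014
[[-0.0057 -0.9821 -0.1884]
 [-0.     -0.1884  0.9821]
 [-1.      0.0056  0.0011]]
shift mm [  -0.7   -4.1 -151.5]
tool yaw 10.86 ax -0.008
```

I typed a stray 12 mm dip and rise in rows 3 and 4. The force and height look normal afterwards, so I'm continuing.

play_rows --rows "-0.008 0 0 0 0 -20 1;0 0 0 0 0 -20 1;0 0 0 0 0 -20 1;0 0 0 0 0 -20 1;0 0 0 0 0 -20 1;0 0 0 0 0 -20 1;0 0 0 0 0 -10 1;0 0 0 0 0 0 1"

```text
time: 5.47
position: [0.4457, -0.0305, 0.0296]
tool_rot: [0.547, -0.449, -0.545, -0.449]
ft_force: [0.0, -0.2, -2.1]
grip_width: 0.0136
```

Run:
```python
from h import *
to([.4477,-.05,.03],11.3)
F=np.array([.6194,-.0156]);c=np.cos(np.radians(11.3));s=np.sin(np.radians(11.3));w=lambda x,y,z:[F[0]+c*x-s*y,F[1]+s*x+c*y,z]
im=imaging.camera("top")
# desired rim outline (z=.045 final; now lifted 12 -> .057)
P=proj("top",[w(-50+a,b,57) if 0 else w(-.05+a,b,.057) for a,b in((.06,.055),(.06,-.055),(-.06,-.055),(-.06,.055))])
big=cv2.resize(im[150:310,240:400],None,fx=4,fy=4,interpolation=cv2.INTER_CUBIC)
q=((P-[240,150]+.5)*4).astype(int);cv2.polylines(big,[q.reshape(-1,1,2)],True,(0,255,255),1)
cv2.imwrite("pics/c4.png",big[:600])
```

```text
t 5.4667 p [ 0.4457 -0.0305  0.0296] f [ 0.01 -0.21 -2.12] w 0.0136
[[ 0.0023 -0.9812 -0.1928]
 [-0.001  -0.1928  0.9812]
 [-1.     -0.002  -0.0014]]
shift mm [ -0.4   1.8 -19.5]
tool yaw 11.11 ax -0.003
```

View pics/c4.png

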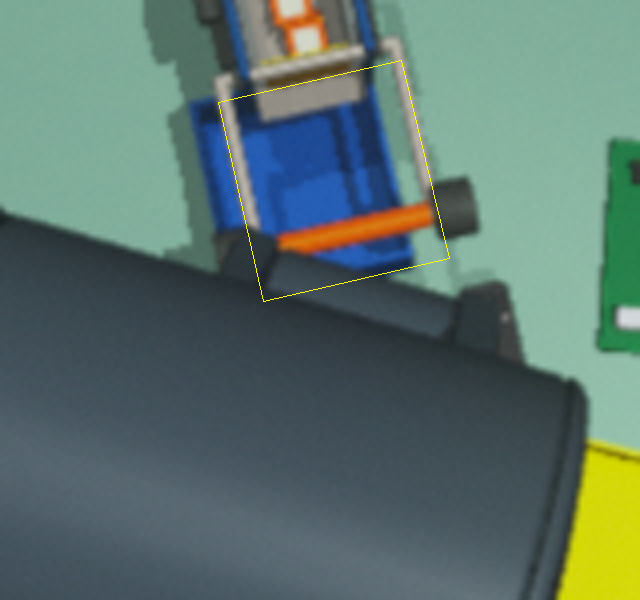

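The crop shows the tray under the lip with its right front corner at crop (412,265), about 18 mm left of the wanted outline, and fine in depth. I'll shift it, lower it and release.

play_rows --rows "0 0 0 0 0 -10 1;0 0 0 0 0 -8 1;0 0 0 0 0 0 1;0 0 0 4 0 0 1;0 0 0 4 0 0 1;0 0 0 3 0 0 1;0 0 0 1 0 0 1;0 0 0 0 0 0 1"

```text
time: 6.18
position: [0.4473, -0.0453, 0.0174]
tool_rot: [-0.546, 0.448, 0.547, 0.448]
ft_force: [-3.0, -0.2, 4.2]
grip_width: 0.0136
```

play_rows --rows "0 0 0 0 0 0 0.5;0 0 0 0 0 0 0.5;0 0 0 0 0 0 0.5;0 0 0 0 0 0 0.5;0 0 0 0 0 0 0.5;0 0 0 0 0 0 0.5;0 0 0 0 0 0 0.5;0 0 0 0 0 0 0.5"

```text
time: 6.85
position: [0.4478, -0.0457, 0.0176]
tool_rot: [0.547, -0.448, -0.547, -0.448]
ft_force: [-0.2, -1.1, 0.3]
grip_width: 0.0428
```

play_rows --rows "0 0 0 -20 0 0 0.5;0 0 0 -30 4 0 0.5;0 0 0 -35 5 0 0.5;0 0 0 -35 5 0 0.5;0 0 0 -35 5 0 0.5;0 0 0 -35 5 0 0.5;0 0 0 -35 5 0 0.5;0 0 0 -30 0 0 0.5"

```text
time: 7.52
position: [0.4181, -0.0512, 0.2748]
tool_rot: [0.547, -0.448, -0.547, -0.448]
ft_force: [0.7, 0.1, -0.5]
grip_width: 0.0435
```

Run:
```python
from h import *
to([.5262,-.0342,.25],11.3)
F=np.array([.6194,-.0156]);c=np.cos(np.radians(11.3));s=np.sin(np.radians(11.3));w=lambda x,y,z:[F[0]+c*x-s*y,F[1]+s*x+c*y,z]
out=[]
for n,(x0,y0,x1,y1) in(("top",(240,130,400,280)),("scene",(240,205,400,355))):
  im=imaging.camera(n);big=cv2.resize(im[y0:y1,x0:x1],None,fx=2.5 ,fy=2.5,interpolation=cv2.INTER_CUBIC)
  for z,col in((.045,(0,255,255)),):
    P=proj(n,[w(-.05+a,b,z) for a,b in((.06,.055),(.06,-.055),(-.06,-.055),(-.06,.055))])
    cv2.polylines(big,[((P-[x0,y0]+.5)*2.5).astype(int).reshape(-1,1,2)],True,col,1)
  for p in proj(n,[w(-.095,.046,.14),w(-.095,-.046,.14)]): cv2.circle(big,tuple(((p-[x0,y0]+.5)*2.5).astype(int)),3,(255,255,255),1)
  out.append(big)
cv2.imwrite("pics/c5.png",np.hstack(out))
```

```text
t 7.5167 p [ 0.4181 -0.0512  0.2748] f [ 0.74  0.11 -0.46] w 0.0435
[[ 5.000e-04 -9.806e-01 -1.958e-01]
 [-4.000e-04 -1.958e-01  9.806e-01]
 [-1.000e+00 -4.000e-04 -5.000e-04]]
shift mm [  24.8 -109.3   -4.5]
tool yaw 11.29 ax -0.0
```

View pics/c5.png

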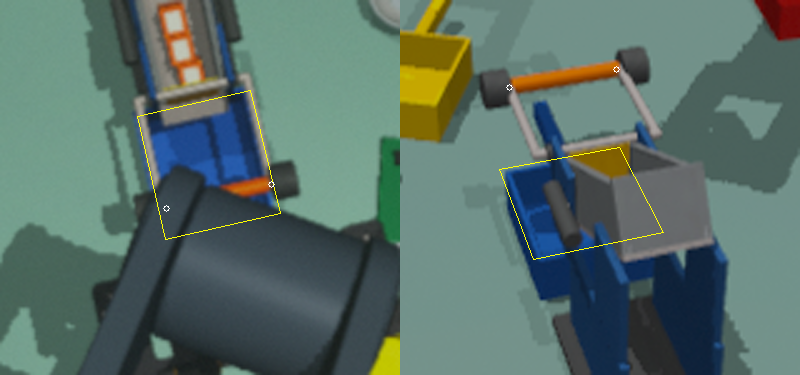

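Both views show the tray matching the wanted outline within a few mm, and the bar ends within about 2 mm of prediction (scene crop (511,84) and (619,69)). Next I turn the tool 90° for the bar.

Run:
```python
from h import *
print(np.round(readout.get_obs()["q"],3))
```

```text
[-0.388  0.174  1.839 -0.     1.117 -2.156]
```

play_rows --rows "0.12 0 0 0 0 0 0.4;0.12 0 0 0 0 0 0.4"

```text
time: 7.78
position: [0.4189, -0.0512, 0.2724]
tool_rot: [-0.488, 0.512, 0.488, 0.512]
ft_force: [-0.4, -0.2, -0.6]
grip_width: 0.0494
```

Run:
```python
from h import *
print(np.round(readout.get_obs()["q"],3))
```

```text
[-0.388  0.181  1.846  0.     1.115 -1.91 ]
```

play_rows --rows "0.121 0 0 0 0 0 0.4;0.121 0 0 0 0 0 0.4;0.121 0 0 0 0 0 0.4;0.121 0 0 0 0 0 0.4;0.121 0 0 0 0 0 0.4;0.121 0 0 0 0 0 0.4;0.121 0 0 0 0 0 0.4;0.121 0 0 0 0 0 0.4"

```text
time: 8.45
position: [0.4185, -0.0511, 0.2714]
tool_rot: [-0.193, 0.681, 0.194, 0.679]
ft_force: [0.5, -1.2, 0.5]
grip_width: 0.0522
```

play_rows --rows "0.121 0 0 0 0 0 0.4;0.121 0 0 0 0 0 0.4;0.121 0 0 0 0 0 0.4;0 0 0 10 0 25 0.4;0 0 0 10 0 25 0.4;0 0 0 10 0 25 0.4;0 0 0 10 0 25 0.4;0 0 0 10 0 8 0.4"

```text
time: 9.12
position: [0.5282, -0.03, 0.221]
tool_rot: [-0.07, 0.703, 0.07, 0.704]
ft_force: [0.3, -0.2, 0.1]
grip_width: 0.0522
```

Run:
```python
from h import *
to([.5265,-.033,.121])
n="scene";im=imaging.camera(n);x0,y0=230,130
big=cv2.resize(im[y0:y0+150,x0:x0+160],None,fx=4,fy=4,interpolation=cv2.INTER_CUBIC);cv2.imwrite("pics/c6.png",big)
```

```text
t 9.1167 p [ 0.5282 -0.03    0.221 ] f [ 0.29 -0.15  0.05] w 0.0522
[[ 1.900e-03 -1.964e-01  9.805e-01]
 [ 0.000e+00  9.805e-01  1.964e-01]
 [-1.000e+00 -3.000e-04  1.800e-03]]
shift mm [100.   -2.6  -2.5]
tool yaw -78.68 ax None
```

View pics/c6.png

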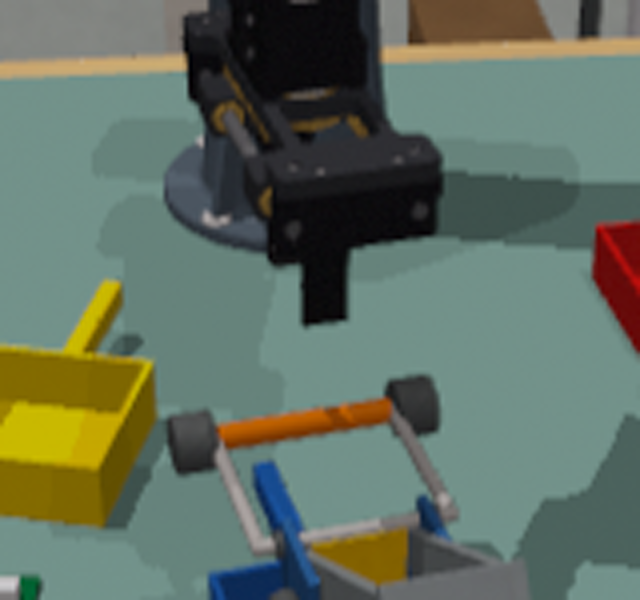

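The crop shows the fingers above the bar's middle, one before and one behind. I'll descend and close.

play_rows --rows "0 0 0 20 -2 -2 0.4;0 0 0 20 0 0 0.4;0 0 0 20 0 0 0.4;0 0 0 20 0 0 0.4;0 0 0 15 0 0 0.4;0 0 0 5 0 0 0.4;0 0 0 0 0 0 1;0 0 0 0 0 0 1" --squeeze 15

```text
time: 9.83
position: [0.5231, -0.0327, 0.1227]
tool_rot: [-0.069, 0.704, 0.07, 0.703]
ft_force: [-0.7, -0.3, 0.5]
grip_width: 0.0453
```

play_rows --rows "0 0 0 0 0 0 1;0 0 0 0 0 0 1;0 0 0 0 0 0 1;0 0 0 0 0 0 1;0 0 0 0 0 0 1;0 0 0 0 0 0 1;0 0 0 0 0 0 1;0 0 0 0 0 0 1"

```text
time: 10.5
position: [0.5276, -0.0322, 0.1236]
tool_rot: [-0.069, 0.701, 0.069, 0.707]
ft_force: [5.9, 3.8, -0.3]
grip_width: 0.0133
```

Run:
```python
from h import *
st()
for d in (0,10,20,30,40,50,60,70): q=np.radians(d);print(d,(95*np.sin(q)).round(1),(95*(1-np.cos(q))).round(1))
```

```text
t 10.5 p [ 0.5276 -0.0322  0.1236] f [ 5.87  3.75 -0.26] w 0.0133
[[ 8.700e-03 -1.945e-01  9.809e-01]
 [ 4.000e-04  9.809e-01  1.945e-01]
 [-1.000e+00 -1.300e-03  8.700e-03]]
0 0.0 0.0
10 16.5 1.4
20 32.5 5.7
30 47.5 12.7
40 61.1 22.2
50 72.8 33.9
60 82.3 47.5
70 89.3 62.5
```

It grips the bar (13.3 mm). The side force says the bar is about 4 mm further back, so I take that up and follow the arc.

play_rows --rows "0 0 0 0 0 4 1;0 0 0 0 0 0 1;0 0 0 -8.3 0 0.4 1;0 0 0 -8.2 0 1 1;0 0 0 -8.1 0 1.8 1;0 0 0 -7.9 0 2.5 1;0 0 0 0 0 0 1;0 0 0 0 0 0 1"

```text
time: 11.17
position: [0.5325, -0.0311, 0.1559]
tool_rot: [-0.07, 0.704, 0.069, 0.703]
ft_force: [-3.4, -4.7, 2.6]
grip_width: 0.0136
```

Run:
```python
from h import *
st()
```

```text
t 11.1667 p [ 0.5325 -0.0311  0.1559] f [-3.39 -4.68  2.62] w 0.0136
[[-1.000e-03 -1.963e-01  9.806e-01]
 [-1.000e-03  9.806e-01  1.963e-01]
 [-1.000e+00 -8.000e-04 -1.200e-03]]
```

play_rows --rows "0 0 0 -7.7 0 2 1;0 0 0 -7.3 0 3.3 1;0 0 0 -7 0 4.4 1;0 0 0 -6.6 0 5.1 1;0 0 0 -6.2 0 5.5 1;0 0 0 -5.6 0 6.1 1;0 0 0 0 0 0 1;0 0 0 0 0 0 1"

```text
time: 11.83
position: [0.5566, -0.0263, 0.1973]
tool_rot: [-0.071, 0.706, 0.069, 0.701]
ft_force: [-9.8, -6.2, 7.9]
grip_width: 0.013
```

play_rows --rows "0 0 0 -5 0 6.6 1;0 0 0 -4.5 0 7 1;0 0 0 -4 0 7.3 1;0 0 0 -3 0 7.5 1;0 0 0 0 0 0 1;0 0 0 0 0 0 1;0 0 0 0 0 0 1;0 0 0 0 0 0 1"

```text
time: 12.5
position: [0.5888, -0.0201, 0.2153]
tool_rot: [-0.07, 0.702, 0.069, 0.705]
ft_force: [-3.2, -3.0, 8.5]
grip_width: 0.0131
```

Run:
```python
from h import *
o,r=st();g=o["position"]-r[:,0]*.019
for b0 in(.1426,.140): print("q from z",np.arcsin(np.clip((g[2]-b0)/.095,-1,1)))
u=np.array([.9806,.1963]);print("fwd mm",((g[:2]-[.5276,-.0322])@u)*1000)
```

```text
t 12.5 p [ 0.5888 -0.0201  0.2153] f [-3.21 -3.04  8.54] w 0.0131
[[ 5.200e-03 -1.959e-01  9.806e-01]
 [-9.000e-04  9.806e-01  1.959e-01]
 [-1.000e+00 -1.900e-03  4.900e-03]]
q from z 1.308018646710285
q from z 1.4527497023284646
fwd mm 62.32522572642188
```

play_rows --rows "0 0 0 0 0 0 1;0 0 0 0 0 0 1;0 0 0 0 0 0 1;0 0 0 0 0 0 1;0 0 0 0 0 0 1;0 0 0 0 0 0 1;0 0 0 0 0 0 1;0 0 0 0 0 0 1"

```text
time: 13.17
position: [0.5888, -0.0201, 0.2153]
tool_rot: [-0.07, 0.702, 0.069, 0.705]
ft_force: [-2.4, -1.4, 8.9]
grip_width: 0.0133
```

play_rows --rows "0 0 0 0 0 0 1;0 0 0 0 0 0 1;0 0 0 0 0 0 1;0 0 0 0 0 0 1;0 0 0 0 0 0 1;0 0 0 0 0 0 1;0 0 0 0 0 0 1;0 0 0 0 0 0 1"

```text
time: 13.83
position: [0.5888, -0.0201, 0.2153]
tool_rot: [-0.07, 0.702, 0.069, 0.705]
ft_force: [-1.3, -2.7, 8.6]
grip_width: 0.0134
```

Run:
```python
from h import *
st();out=[]
for n,x0,y0 in(("top",250,120),("scene",230,170)):
  im=imaging.camera(n);out.append(cv2.resize(im[y0:y0+160,x0:x0+133],None,fx=3,fy=3,interpolation=cv2.INTER_CUBIC))
cv2.imwrite("pics/c7.png",np.hstack(out))
```

```text
t 13.8333 p [ 0.5888 -0.0201  0.2153] f [-1.32 -2.7   8.61] w 0.0134
[[ 5.100e-03 -1.959e-01  9.806e-01]
 [-9.000e-04  9.806e-01  1.959e-01]
 [-1.000e+00 -1.900e-03  4.800e-03]]
```

View pics/c7.png

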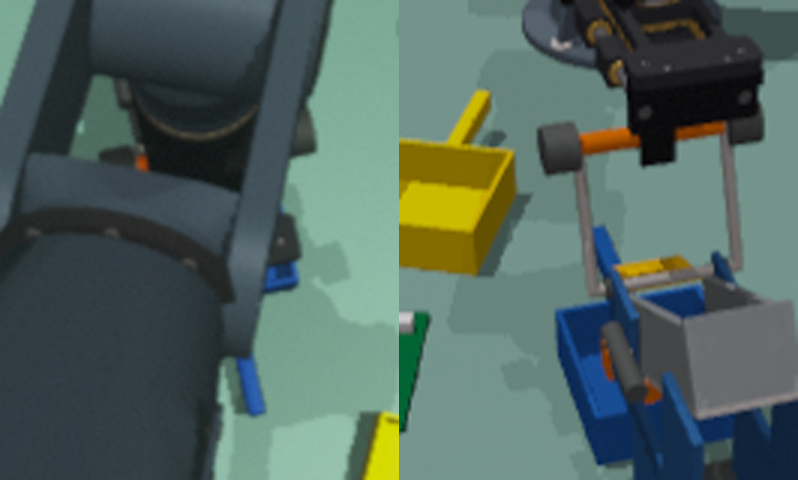

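The scene crop shows the tailgate raised and held. The chute mouth is clear, with orange relays inside the tray at crop (607,355) and (650,388). I'll ease back to about 52°.

play_rows --rows "0 0 0 1.7 0 -5.2 1;0 0 0 2.1 0 -5.1 1;0 0 0 2.6 0 -4.9 1;0 0 0 3 0 -4.7 1;0 0 0 3.3 0 -4.3 1;0 0 0 1 0 -1.2 1;0 0 0 0 0 0 1;0 0 0 0 0 0 1"

```text
time: 14.6
position: [0.5615, -0.0251, 0.1979]
tool_rot: [-0.069, 0.704, 0.07, 0.703]
ft_force: [-0.9, -3.2, 1.4]
grip_width: 0.0135
```

Run:
```python
from h import *
o,r=st();g=o["position"]-r[:,0]*.019
u=np.array([.9806,.1963]);f=((g[:2]-[.5276,-.0322])@u)*1000;h=(g[2]-.1426)*1000
print("fwd",f,"up",h,"q geo deg",np.degrees(np.arctan2(h,95-f)),"r",np.hypot(h,95-f))
F=np.array([.5276,-.0322])+.095*u
v=np.array([-u[1],u[0]])
for d in range(40,72,4):
  q=np.radians(d);P=[np.append(F-u*.095*np.cos(q)+v*y,.14+.095*np.sin(q)) for y in(.06,-.06)];print(d,proj("scene",P).round(1).tolist())
im=imaging.camera("scene");b=cv2.resize(im[170:320,230:390],None,fx=4,fy=4,interpolation=cv2.INTER_CUBIC)
cv2.imwrite("pics/c8.png",b)
```

```text
t 14.6 p [ 0.5615 -0.0251  0.1979] f [-0.86 -3.17  1.45] w 0.0135
[[-1.600e-03 -1.955e-01  9.807e-01]
 [ 1.000e-04  9.807e-01  1.955e-01]
 [-1.000e+00  4.000e-04 -1.600e-03]]
fwd 34.67006124162478 up 74.28797811857274 q geo deg 50.919636540590446 r 95.6995569662412
40 [[337.3, 212.1], [278.7, 221.4]]
44 [[338.1, 211.1], [279.1, 220.5]]
48 [[338.9, 210.3], [279.6, 219.7]]
52 [[339.8, 209.8], [280.1, 219.2]]
56 [[340.7, 209.4], [280.7, 218.9]]
60 [[341.7, 209.3], [281.3, 218.9]]
64 [[342.8, 209.4], [281.9, 219.1]]
68 [[343.9, 209.8], [282.6, 219.5]]
```

View pics/c8.png

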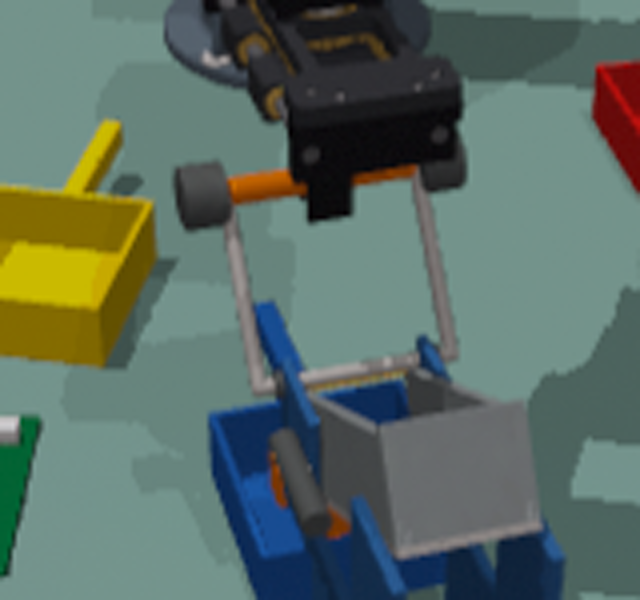

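Left weight at crop (203,195), i.e. pixel (280.8,218.8), agrees with about 52–56°; the tool geometry says 51°. Now a check of the relays in the tray and the chute.

Run:
```python
from h import *
a=imaging.camera("top")[70:220,260:360];b=imaging.camera("scene")[260:340,270:370]
cv2.imwrite("pics/c9.png",np.hstack([cv2.resize(a,(400,600),interpolation=cv2.INTER_CUBIC),cv2.copyMakeBorder(cv2.resize(b,(400,320),interpolation=cv2.INTER_CUBIC),0,280,0,0,0)]))
for d in (0,0): pass
F=np.array([.6225,-.0155]);u=np.array([.9806,.1963]);v=np.array([-u[1],u[0]])
for z in(.045,):
  print(proj("scene",[np.append(F+u*(-.05+i)+v*j,z) for i,j in((.06,.055),(.06,-.055),(-.06,-.055),(-.06,.055))]).round(1).tolist())
```

```text
[[345.4, 298.5], [293.1, 309.2], [279.4, 273.0], [327.5, 264.1]]
```

View pics/c9.png

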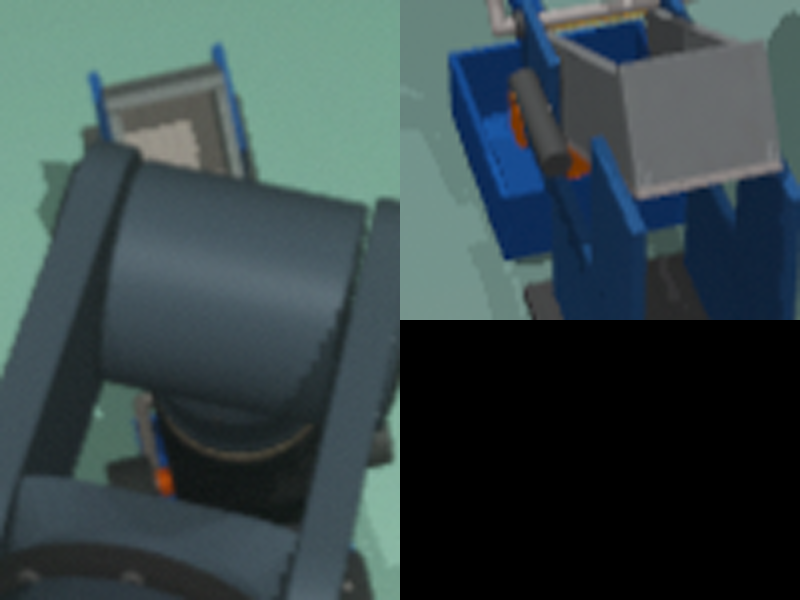

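The top view shows the upper chute empty, but the arm hides its middle. I'll tilt the hand about the bar (which turns in the fingers) to uncover the chute for a real count.

play_rows --rows "0 -0.08 0 0 0 1.5 1;0 -0.08 0 0 0 1.5 1;0 -0.08 0 0 0 1.5 1;0 -0.08 0 0 0 1.5 1;0 0 0 0 0 0 1;0 0 0 0 0 0 1"

```text
time: 15.25
position: [0.566, -0.0238, 0.1987]
tool_rot: [-0.057, 0.584, 0.08, 0.806]
ft_force: [-5.4, -3.1, 7.4]
grip_width: 0.0134
```

```bash
cat >> h.py <<'E'
def gate():
    o,r=st();g=o["position"]-r[:,0]*.019
    u=np.array([.9806,.1963]);f=((g[:2]-[.5276,-.0322])@u)*1000;h=(g[2]-.1426)*1000
    print("fwd",f,"up",h,"q geo deg",np.degrees(np.arctan2(h,95-f)),"r",np.hypot(h,95-f))
E
python3 - <<'E'
from h import *
gate();print(readout.get_obs()["q"])
im=imaging.camera("top");cv2.imwrite("pics/t10.png",im)
hsv=cv2.cvtColor(im,cv2.COLOR_BGR2HSV)
o=cv2.inRange(hsv,(5,150,100),(18,255,255));n,l,s,ce=cv2.connectedComponentsWithStats(o)
for i in range(1,n):
  if s[i,4]>5 and 250<ce[i][0]<390: print("orange",s[i],ce[i])
E
```

```text
t 15.25 p [ 0.566  -0.0238  0.1987] f [-5.42 -3.09  7.44] w 0.0134
[[ 0.3056 -0.1948  0.932 ]
 [ 0.0624  0.9808  0.1846]
 [-0.9501  0.0017  0.3119]]
fwd 33.4248529551737 up 74.12908422800352 q geo deg 50.2853635472503 r 96.36710985639458
[-0.32637445  0.38629678  1.84312878  0.26165805  0.65246413 -0.70988643]
orange [343 178   3   4   8] [343.75  179.375]
```

Run:
```python
import cv2
a=cv2.imread("pics/t10.png")[70:260,250:400];cv2.imwrite("pics/c10.png",cv2.resize(a,None,fx=3,fy=3,interpolation=cv2.INTER_CUBIC))
```

```text
(no output)
```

View pics/c10.png

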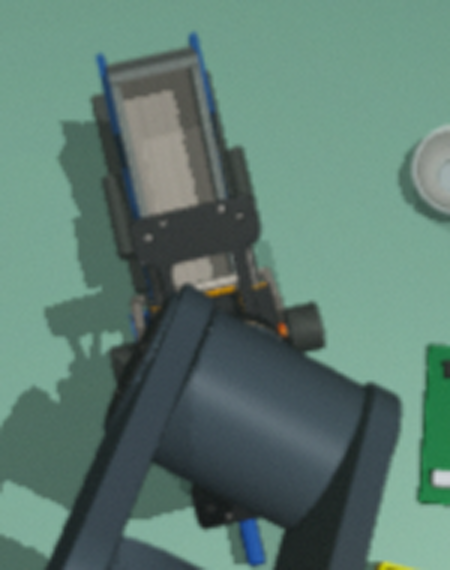

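The chute floor is visible and bare at crop (160,100–205) and (200,270). The upper relay's old place is empty, and any relay still under the small gripper plate would have to lie between those. The bar is still held at about 50°. I'll settle, check steadiness and hand in.

play_rows --rows "0 0 0 0 0 0 1;0 0 0 0 0 0 1;0 0 0 0 0 0 1;0 0 0 0 0 0 1;0 0 0 0 0 0 1;0 0 0 0 0 0 1;0 0 0 0 0 0 1;0 0 0 0 0 0 1"

```text
time: 15.97
position: [0.5668, -0.0236, 0.1993]
tool_rot: [-0.058, 0.584, 0.08, 0.806]
ft_force: [-6.8, -4.3, 7.7]
grip_width: 0.0132
```

Run:
```python
from h import *
gate()
a=imaging.camera("scene")[170:320,240:380];cv2.imwrite("pics/c11.png",cv2.resize(a,None,fx=4,fy=4,interpolation=cv2.INTER_CUBIC))
```

```text
t 15.9667 p [ 0.5668 -0.0236  0.1993] f [-6.75 -4.26  7.67] w 0.0132
[[ 3.056e-01 -1.970e-01  9.315e-01]
 [ 6.200e-02  9.804e-01  1.870e-01]
 [-9.501e-01  6.000e-04  3.119e-01]]
fwd 34.23585031529629 up 74.76333089953316 q geo deg 50.897397570398766 r 96.3422935895662
```

Run:
```python
from h import *
gate();robot.hand_in()
```

```text
t 16.0167 p [ 0.5668 -0.0236  0.1993] f [-7.25 -4.86  7.79] w 0.0136
[[ 3.057e-01 -1.971e-01  9.315e-01]
 [ 6.200e-02  9.804e-01  1.871e-01]
 [-9.501e-01  6.000e-04  3.119e-01]]
fwd 34.240615739685865 up 74.7829982489721 q geo deg 50.906972660366165 r 96.35455154168004
the job is handed in; nothing more can be done
```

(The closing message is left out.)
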